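# Set a board to its cut line on the saw board and lock it with the cam

### The arm

A 6-joint arm with a two-finger parallel gripper is mounted at the origin on a cart in front of the work surface, level with it; the furniture and walls round the work are solid. World frame = base frame: x ahead of the robot, y to its left, z up, the work surface at z = 0. Lengths are in m, angles in rad, forces in N, time in s.
With the tool pointing down it reaches from about 0.275 to 0.85 m from the base axis. Payload 5.2 kg.
Tool frame: the origin (TCP) lies midway between the tips of the shut fingers; the grasp point (between the pads) lies 19 mm behind it; z points along the fingers, y is the line along which they close (so a half turn about z gives the same grasp; the last joint's range is limited). The gripper opens to 85 mm and grips with 20 to 120 N. Pads are 22 mm wide; open, the fingers measure 114 mm over their backs; the gripper's body (76 mm by 85 mm) begins 54 mm behind the grasp point. The pads swing forward as they close: fully open they stand 13 mm farther back than shut.
Start: joints at [-1.464, 0.259, 1.535, -0, 1.348, -0.203], TCP at [0.168, -0.524, 0.231] pointing down, gripper open.
Joint ranges: [-3.14, 3.14], [-0.91, 2.08], [0.19, 2.58], [-1.22, 4.36], [0.22, 2.71], [-3.12, 3.12]. Speed limits (rad/s): [2.57, 2.57, 3.14, 3.14, 3.14, 3.14].

### API

Orientations are given as a unit quaternion [x, y, z, w].
In Python, from station import bot, cams, ticket gives the robot as it stands.
- The arm moves only by the shell command python3 -m jog 'ROWS' [FORCE]. ROWS is JSON, a list of rows, each an object of numbers: "claw": the opening, from 0 (shut) to 1 (fully open); "x", "y", "z": the shift along the tool's x, y, z in cm; "twist": the turn about the tool's z in rad. A call has 1 to 12 rows; each row shifts and turns the commanded pose from where the row before left it, along the tool's axes as they then stand; what a row does not reach is not made up. A row lasts 1/12 s, in which the tool goes at most 41.7 mm and 7.16 degrees, less where a joint would pass 70% of its speed; a pose out of reach is approached as far as the arm can. A call with a gripper value outside its range is refused whole. The fingers move at their own pace and stop on an object; FORCE is the grip in N (left out, the last holds). Time passes only in rows, so rows that do not move let the fingers close. It gives the time, the measured TCP pose, the force, the opening and the grip force at its end, in the units of the state.
- bot.observe(): the state, without advancing time (a new reading comes with each control period).
- cams.get_image(name): name is "scene" or "top" or "wrist"; returns the picture (480x640x3 uint8, red, green, blue); there is no depth.
- cams.camera_model(name): a dict with "camera_matrix" (3x3 intrinsics, pixels), "R" (3x3) and "t" (3): a world point X has camera coordinates R X + t; the wrist camera has in their place "mount" (4x4, takes a point from camera to tool coordinates, whose origin is the TCP and whose axes are the flange's). Camera axes: x right, y down, z forward; pixel columns grow to the right and rows downward; lengths in m; the calibration is good to about 2 mm. A picture is of the moment at which its call begins: read the wrist's pose just before it. camera_model takes no time and is no camera call.
- ticket.close_job(): hands the job in; it is judged then, once.
The state is a dict: "t": time; "joint_positions": joint angles; "dq": joint speeds; "tau": joint torques, N m; "position": TCP position; "orientation": TCP orientation; "force": force on the tool from outside, world axes, zero at the start; "wrist_torque": the same for the moment, N m; "width": opening from 0.0 (shut) to 1.0 (fully open); "grasp_force": force on a finger pad.
Only numpy, scipy, OpenCV 4.12 (cv2) and the standard library are available. Lean on these libraries where they do the work, as an engineer would, in place of code of your own. Each camera call takes 0.05 s, during which the arm holds its last target. There are 200 camera calls.

### The job

The thin board on the raised saw board is to be sawn off at its pencil line: push it with the fingertips until it lies flat against the fence along the far side and its scribbled waste end sticks out past the right-hand end of the saw board, with the pencil line exactly at that end. Push the wooden cam lever round until the cam jams the board firmly against the fence, and leave it locked like that. Only push things, never lift the board, and leave the tools around it where they lie.

Things in the scene. Friction and masses are not known exactly. Their poses are not given: they have to be found in the camera images.
- saw_board: Raised white-faced saw board fixed to the bench, 230 (x) x 380 (y) mm, top 40 mm above the bench; its place and yaw differ each time. Origin at bench level under its middle; x points away from the robot to the fence, y to the left. Near face of the fence at x = +80 mm, right-hand end face at y = -190 mm. Two battens under it.
- board_end (a point): Middle of the saw board's right-hand end edge, at its top (saw board frame x 0, y -190, z 40 mm). The pencil line must come level with this edge.
- fence: Dark straight wooden fence on the saw board's far side, 30 (x) x 380 (y) x 22 mm, standing on its top. Origin in the middle of its underside, at x = +95 mm in the saw board's frame; its near face is 15 mm in -x from its origin.
- workpiece: Loose thin light-wood board, 100 (x) x 240 (y) x 9 mm, about 0.16 kg, lying flat on the saw board, at first askew, clear of the fence and too far left. Origin in the middle of its underside, y along its length; the waste end, with three pencil scribbles, is the -y (right) end. Against the fence its origin is at x = +30 mm in the saw board's frame.
- cut_line (a point): Middle of the pencil line squared across the workpiece's top, 40 mm from the waste end (workpiece frame x 0, y -80, z 9 mm).
- cam_lever (a joint): Turn of the wooden cam lever about its upright bolt, rad. At 0 it points right and toward the robot (230 deg anticlockwise from the saw board's +x, from above); grows as it turns clockwise from above, via pointing at the robot (0.87) to pointing left (2.44, stop). Starts between 0 and 0.5. Touches a board that lies against the fence at about 1.94; well locked from about 2.2 on.
- cam: Round wooden eccentric cam at the lever's root: a disc 64 mm across its top, rim slightly undercut, 18 mm thick, centre 12 mm off the bolt on the side 90 deg clockwise from the lever. Origin on the bolt's axis, at x -60.5, y -100 mm in the saw board's frame, at the height of its top; turns with the lever. Beyond first touch it jams the board harder the further it turns.
- lever_end (a point): Middle of the lever's rounded end, 90 mm from the bolt's axis, 10 mm above the saw board's top. The lever is 22 mm wide (28 at its round end), from 1 to 19 mm above the top. Its hinge friction is about 0.15 N m and it stays where it is left; to lock it, push with some 6 to 12 N near its end.
- tape_measure: Tape measure, 35 x 82 x 75 mm, a bystander, origin under its middle.
- pencil: Carpenter's pencil, 14 x 158 x 8 mm, a bystander, origin under its middle.
- sanding_block: Wooden sanding block, 62 x 112 x 32 mm, a bystander, origin under its middle.
- offcut_short: Short timber offcut, 45 x 90 x 45 mm, a bystander, origin under its middle.
- glue_bottle: White glue bottle, 63 mm across, 190 mm tall, standing to the right of the saw board, a bystander, origin under its middle.
- jar: Jar of screws, 64 mm across, 85 mm tall, standing to the left of the saw board, a bystander, origin under its middle.

How it is judged:
By the outcome, as a careful person would: the job done as asked, in the order asked, and still so for the second after the job is handed in, with the robot touching nothing.
It also fails if it takes over 69 s, if anything falls off the work surface, if the arm or the gripper's body presses on something with over 40 N, if the wrist force passes 120 N, or if a joint passes its speed limit or range.

## Working session

There is one attempt and no reset: what is moved stays moved. The work goes in short steps, Python scripts to look and compute and a shell command to move; the robot and the scene stay as the last step left them, time stands still between calls to the robot, and variables do not carry over. Pictures are saved under pics/ and viewed, at most 10 in all, crops included, and the job is handed in when it is done.

```bash
mkdir -p pics; ls; python3 - <<'E'
from station import bot,cams
import cv2,numpy as np
s=bot.observe(); print(s)
for n in ("top","scene"):
    im=cams.get_image(n); cv2.imwrite(f"pics/{n}0.png",im[:,:,::-1]); m=cams.camera_model(n); print(n,{k:np.round(np.array(v),4).tolist() for k,v in m.items() if k in('camera_matrix','R','t')})
print(cams.camera_model("wrist"))
E
```

```text
pics
{'t': 0.0, 'joint_positions': array([-1.46382010e+00,  2.59306011e-01,  1.53610147e+00,  3.01803440e-05,
        1.34803202e+00, -2.02790687e-01]), 'dq': array([-0.00167096, -0.00170514,  0.00174478, -0.00031723,  0.00084198,
        0.00011486]), 'tau': array([-1.55732367e-03, -4.46043777e+01, -2.90566939e+01, -2.10100848e-04,
        1.18952722e-02, -7.82388980e-06]), 'position': array([ 0.16763807, -0.5232569 ,  0.23048725]), 'orientation': array([ 9.88029611e-01,  1.54261578e-01,  5.89188908e-05, -9.21655505e-04]), 'force': array([-0.81572666, -0.3303543 ,  0.30568752]), 'wrist_torque': array([-0.00173537,  0.02519351, -0.05435753]), 'grasp_force': 0.0, 'width': 1.0016948258151566}
top {'camera_matrix': [[481.4806, 0.0, 323.3865], [0.0, 481.4806, 239.2985], [0.0, 0.0, 1.0]], 'R': [[0.0123, -0.9997, 0.0194], [-0.9939, -0.0143, -0.1091], [0.1094, -0.018, -0.9938]], 't': [-0.0245, 0.546, 1.438]}
scene {'camera_matrix': [[458.5744, 0.0, 317.9053], [0.0, 458.5744, 247.1901], [0.0, 0.0, 1.0]], 'R': [[-0.5356, -0.8441, -0.025], [-0.3813, 0.2682, -0.8847], [0.7535, -0.4643, -0.4655]], 't': [0.2743, 0.2593, 0.7108]}
{'camera_matrix': array([[334.49660933,   0.        , 318.82791607],
       [  0.        , 334.49660933, 248.5939882 ],
       [  0.        ,   0.        ,   1.        ]]), 'mount': array([[-9.71022077e-04, -9.58854170e-01, -2.83897408e-01,
         7.19642335e-02],
       [ 9.99999519e-01, -8.92209184e-04, -4.06918523e-04,
         2.36201469e-04],
       [ 1.36879648e-04, -2.83897666e-01,  9.58854575e-01,
        -1.43655280e-01],
       [ 0.00000000e+00,  0.00000000e+00,  0.00000000e+00,
         1.00000000e+00]])}
```

View pics/top0.png

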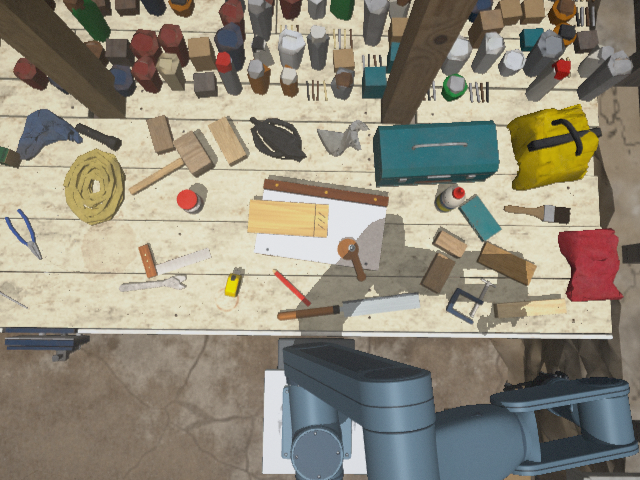

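View pics/scene0.png

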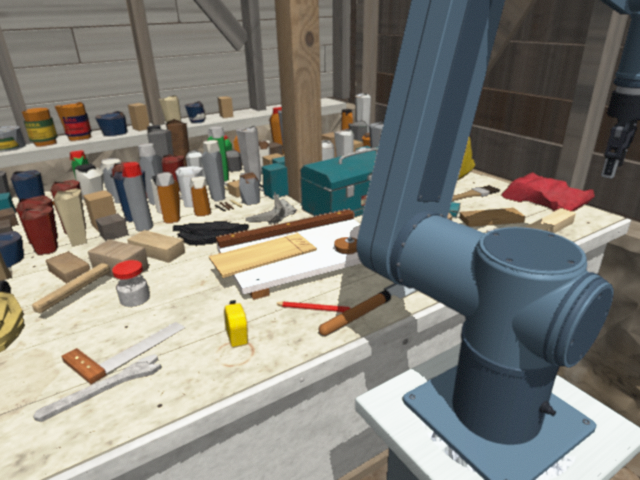

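The top view shows the fence from (265,182) to (388,200), the white face's right end at about x=383, and the board from (249,200) to (328,236) with its scribbles at (321,220). The cam is at (347,248) with the lever end at (361,277), the glue bottle at (452,198) and the jar at (189,201). Next I'll compute rough poses.

```bash
cat > h.py <<'E'
from station import bot,cams
import cv2,numpy as np
from scipy.spatial.transform import Rotation as Ro
def cam(n):
    m=cams.camera_model(n);K=np.array(m['camera_matrix'])
    if n=='wrist':
        s=bot.observe();T=np.eye(4);T[:3,:3]=Ro.from_quat(s['orientation']).as_matrix();T[:3,3]=s['position']
        W=T@np.array(m['mount']);R=W[:3,:3].T;return K,R,-R@W[:3,3]
    return K,np.array(m['R']),np.array(m['t'])
def ray(c,uv,z):
    K,R,t=c;uv=np.atleast_2d(uv).astype(float)
    d=np.c_[uv,np.ones(len(uv))]@np.linalg.inv(K).T@R; o=-R.T@t
    return o+d*((z-o[2])/d[:,2])[:,None]
def proj(c,X):
    K,R,t=c;p=(np.atleast_2d(X)@R.T+t)@K.T;return p[:,:2]/p[:,2:]
def tri(c1,p1,c2,p2):
    P=[K@np.c_[R,t] for K,R,t in(c1,c2)]
    X=cv2.triangulatePoints(P[0],P[1],np.float64(p1).reshape(2,1),np.float64(p2).reshape(2,1));return (X[:3]/X[3]).ravel()
def tool(p):  # world point -> offset in tool axes, cm
    s=bot.observe();return Ro.from_quat(s['orientation']).as_matrix().T@(np.array(p)-s['position'])*100
E
python3 - <<'E'
from h import *
np.set_printoptions(precision=4,suppress=True)
c=cam('top')
print('fence top far-L,far-R',ray(c,[[266,177],[388,195]],.062))
print('white R far,near',ray(c,[[386,206],[379,269]],.04), 'near L',ray(c,[257,254],.04))
print('wp',ray(c,[[249,199],[328,206],[328,237],[249,233]],.049))
print('cam/leverend',ray(c,[[347,248],[361,277]],.055))
print('bottle,jar',ray(c,[[455,190],[189,197]],[.19,.085]))
print('pencil/tape', ray(c,[[275,271],[310,304],[233,285]],.01))
c2=cam('scene')
print(Ro.from_quat(bot.observe()['orientation']).as_matrix())
E
```

```text
fence top far-L,far-R [[ 0.7295  0.1589  0.062 ]
 [ 0.6802 -0.2102  0.062 ]]
white R far,near [[ 0.6505 -0.2074  0.04  ]
 [ 0.4576 -0.1858  0.04  ]] near L [[0.4978 0.1823 0.04  ]]
wp [[ 0.6638  0.2099  0.049 ]
 [ 0.6461 -0.0296  0.049 ]
 [ 0.5514 -0.0307  0.049 ]
 [ 0.5601  0.2069  0.049 ]]
cam/leverend [[ 0.5184 -0.0878  0.055 ]
 [ 0.4323 -0.1301  0.055 ]]
bottle,jar [[ 0.6709 -0.3761  0.19  ]
 [ 0.66    0.3814  0.085 ]]
pencil/tape [[0.4487 0.1294 0.01  ]
 [0.3498 0.0207 0.01  ]
 [0.4044 0.2563 0.01  ]]
[[ 0.9524  0.3049 -0.0002]
 [ 0.3049 -0.9524  0.0017]
 [ 0.0003 -0.0016 -1.    ]]
```

```bash
python3 -m jog '[{"claw":0,"twist":0.11,"z":-1.5},{"claw":0,"twist":0.11,"z":-1.5},{"claw":0,"twist":0.11,"z":-1.5},{"claw":0,"twist":0.11,"z":-1.5},{"claw":0,"x":2.1,"y":-3.2},{"claw":0,"x":2.1,"y":-3.2},{"claw":0,"x":2.1,"y":-3.2},{"claw":0,"x":2.1,"y":-3.2},{"claw":0,"x":2.1,"y":-3.2},{"claw":0,"x":2.1,"y":-3.2}]'
python3 -m jog '[{"claw":0,"x":2.1,"y":-3.2},{"claw":0,"x":2.1,"y":-3.2},{"claw":0,"x":2.1,"y":-3.2},{"claw":0,"x":2.1,"y":-3.2},{"claw":0,"x":2.1,"y":-3.2},{"claw":0,"x":2.1,"y":-3.2},{"claw":0,"x":2.1,"y":-3.2},{"claw":0,"x":2.1,"y":-3.2},{"claw":0,"x":2.1,"y":-3.2},{"claw":0,"x":2.1,"y":-3.2},{"claw":0,"x":2.1,"y":-3.2},{"claw":0,"x":2.1,"y":-3.2}]'
python3 -m jog '[{"claw":0},{"claw":0},{"claw":0}]'
python3 - <<'E'
from h import *
c=cam('wrist');np.savez('w1.npz',K=c[0],R=c[1],t=c[2])
cv2.imwrite('pics/w1.png',cams.get_image('wrist')[:,:,::-1]);print(bot.observe()['position'],bot.observe()['t'])
E
```

```text
[ 0.16765355 -0.5234158   0.23066875] 0.15invalid input at $[0]: expected keys claw, x, y, z, twist
invalid input at $[0]: expected keys claw, x, y, z, twist
invalid input at $[0]: expected keys claw, x, y, z, twist
```

View pics/w1.png

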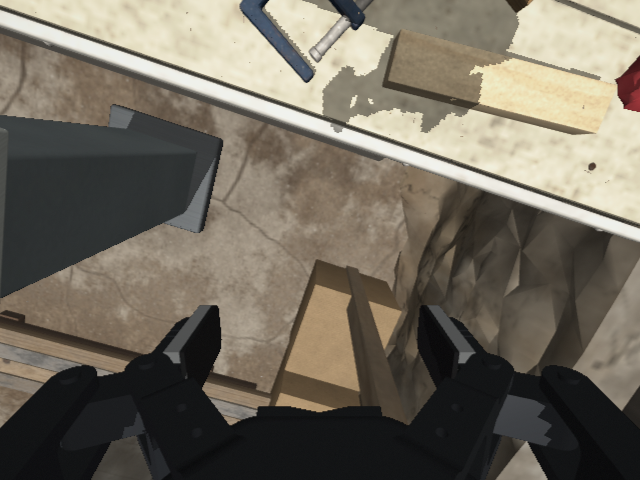

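The rows were refused because every key is required. This picture only shows the bench edge from the start pose. I'll repeat the move with full rows.

```bash
python3 -m jog '[{"claw":0,"x":0,"y":0,"z":-1.5,"twist":0.11},{"claw":0,"x":0,"y":0,"z":-1.5,"twist":0.11},{"claw":0,"x":0,"y":0,"z":-1.5,"twist":0.11},{"claw":0,"x":0,"y":0,"z":-1.5,"twist":0.11},{"claw":0,"x":2.1,"y":-3.2,"z":0,"twist":0},{"claw":0,"x":2.1,"y":-3.2,"z":0,"twist":0},{"claw":0,"x":2.1,"y":-3.2,"z":0,"twist":0},{"claw":0,"x":2.1,"y":-3.2,"z":0,"twist":0},{"claw":0,"x":2.1,"y":-3.2,"z":0,"twist":0},{"claw":0,"x":2.1,"y":-3.2,"z":0,"twist":0}]'
python3 -m jog '[{"claw":0,"x":2.1,"y":-3.2,"z":0,"twist":0},{"claw":0,"x":2.1,"y":-3.2,"z":0,"twist":0},{"claw":0,"x":2.1,"y":-3.2,"z":0,"twist":0},{"claw":0,"x":2.1,"y":-3.2,"z":0,"twist":0},{"claw":0,"x":2.1,"y":-3.2,"z":0,"twist":0},{"claw":0,"x":2.1,"y":-3.2,"z":0,"twist":0},{"claw":0,"x":2.1,"y":-3.2,"z":0,"twist":0},{"claw":0,"x":2.1,"y":-3.2,"z":0,"twist":0},{"claw":0,"x":2.1,"y":-3.2,"z":0,"twist":0},{"claw":0,"x":2.1,"y":-3.2,"z":0,"twist":0},{"claw":0,"x":2.1,"y":-3.2,"z":0,"twist":0},{"claw":0,"x":0,"y":0,"z":0,"twist":0}]'
python3 -m jog '[{"claw":0,"x":0,"y":0,"z":0,"twist":0},{"claw":0,"x":0,"y":0,"z":0,"twist":0}]'
cat > snap.py <<'E'
import sys
from h import *
n,c=sys.argv[1],sys.argv[2]
k=cam(c);np.savez(n+'.npz',K=k[0],R=k[1],t=k[2])
s=bot.observe();print(s['position'],s['t'],s['width'])
cv2.imwrite(f'pics/{n}.png',cams.get_image(c)[:,:,::-1])
E
python3 snap.py w2 wrist
```

```text
t: 0.98
position: [0.3183, -0.3481, 0.2911]
orientation: [0.998, -0.065, -0.0, -0.0]
force: [0.1, -0.5, -0.3]
width: 0.001
grasp_force: 0.0
t: 1.98
position: [0.5952, -0.0253, 0.2902]
orientation: [0.998, -0.062, 0.0, -0.002]
force: [-1.0, -1.3, 0.6]
width: -0.002
grasp_force: 0.0
t: 2.15
position: [0.5918, -0.0308, 0.2907]
orientation: [0.998, -0.065, -0.001, 0.0]
force: [-0.5, 0.4, 0.3]
width: 0.003
grasp_force: 0.0
[ 0.59182415 -0.03083015  0.29066169] 2.15 0.0025798091014694927
```

View pics/w2.png

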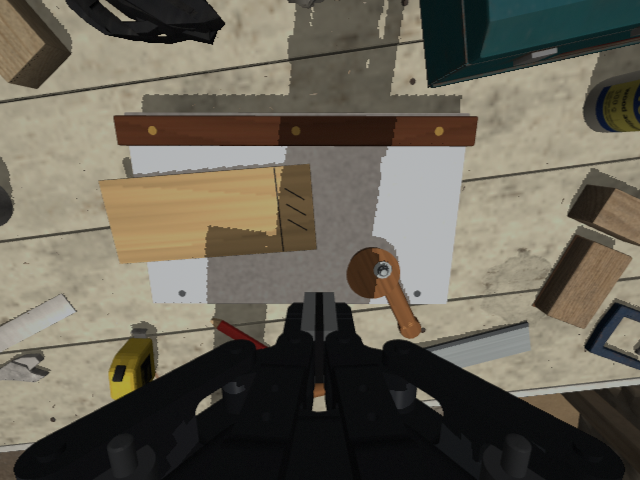

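The wrist view is clear:
- **Fence:** its top runs (114,116)–(477,117), with the near edge at row 146.
- **White face:** the right end runs (464,148)–(447,303).
- **Board:** corners at (100,181), (309,165), (316,249) and (120,263); the pencil line runs (275,168)–(282,251).
- **Cam and lever:** the bolt is at (382,269) and the lever end at (410,330).

```bash
cat > m.py <<'E'
from h import *
np.set_printoptions(precision=4,suppress=True)
def load(n): d=np.load(n+'.npz');return d['K'],d['R'],d['t']
E
python3 - <<'E'
from m import *
w=load('w2');t=cam('top')
# height check by two views (top hand-picked px)
for nm,a,b in(('fence farR',(477,117),(388,195)),('fence farL',(114,116),(266,177)),('wp nearL',(120,263),(249,233)),('wp farR',(309,165),(328,206)),('white nearR',(447,303),(379,269))):
    print(nm,tri(w,a,t,b))
F=ray(w,[[114,116],[477,117],[116,146],[476,146]],.062);print('fence',F, np.linalg.norm(F[0]-F[1]),np.linalg.norm(F[1]-F[3]))
y=F[0]-F[1]+F[2]-F[3];y=y[:2]/np.linalg.norm(y[:2]);x=np.array([y[1],-y[0]])
E=ray(w,[[464,148],[447,303]],.04)[:,:2]
print('yaw',np.degrees(np.arctan2(x[1],x[0])), 'end edge dir',np.degrees(np.arctan2(*(E[0]-E[1])[::-1])))
fx=np.mean(F[2:,:2]@x)-.080; ey=np.mean(E@y)+.190; fy=np.mean(F[:,:2]@y)
print('near face x->orig',fx,'far->',np.mean(F[:2,:2]@x)-.110,'y from end',ey,'from fence',fy, 'near edge x',E[1]@x+.115)
O=x*fx+y*ey; np.savez('saw.npz',O=O,x=x,y=y);print('O',O)
S=lambda P:np.c_[(np.atleast_2d(P)[:,:2]-O)@x,(np.atleast_2d(P)[:,:2]-O)@y]*1000
print('wp saw mm',S(ray(w,[[100,181],[309,165],[316,249],[120,263],[275,168],[282,251]],.049)))
print('bolt,lever end',S(ray(w,[[382,269]],.058)),S(ray(w,[[410,328]],.059)))
print('tcp',S(bot.observe()['position'][None]))
E
```

```text
fence farR [ 0.6773 -0.2084  0.0651]
fence farL [0.7237 0.1568 0.079 ]
wp nearL [0.5612 0.2072 0.0589]
wp farR [ 0.6472 -0.0289  0.0438]
white nearR [ 0.4565 -0.183   0.0439]
fence [[ 0.7236  0.166   0.062 ]
 [ 0.6737 -0.2077  0.062 ]
 [ 0.6945  0.173   0.062 ]
 [ 0.6447 -0.2068  0.062 ]] 0.37706357043830097 0.028957682496760662
yaw -7.54094706540459 end edge dir -6.932566973976876
near face x->orig 0.5860554069212853 far-> 0.5853542523823967 y from end 0.0719904038217204 from fence 0.07108562049352288 near edge x 0.5874695582128295
O [ 0.5904 -0.0055]
wp saw mm [[ 41.9072 222.7917]
 [ 59.8074 -14.1476]
 [-38.2372 -21.8626]
 [-56.2931 216.6713]
 [ 56.494   23.9918]
 [-40.7978  19.08  ]]
bolt,lever end [[ -60.4076 -100.7971]] [[-138.9751 -140.2241]]
tcp [[  4.6006 -25.5242]]
```

Everything agrees to about 1 mm: saw board yaw is -7.54°, the lever is at 0.41 rad, and the board must go +35 mm to the fence and about 212 mm right. First I'll push the near edge toward the fence with the fingers half open, giving two contacts.

```bash
cat > st.py <<'E'
from m import *
d=np.load('saw.npz');s=bot.observe();p=s['position'][:2]-d['O']
R=Ro.from_quat(s['orientation']).as_matrix()
yaw=np.degrees(np.arctan2(R[1,0],R[0,0]))-np.degrees(np.arctan2(d['x'][1],d['x'][0]))
f=s['force']
print('saw mm',p@d['x']*1e3,p@d['y']*1e3,'z',s['position'][2]*1e3,'toolx rel saw deg',yaw,'F saw',f[:2]@d['x'],f[:2]@d['y'],f[2],'w',s['width'],'t',s['t'])
E
python3 -m jog '[{"claw":0.5,"x":-2.4,"y":-3.1,"z":0,"twist":0},{"claw":0.5,"x":-2.4,"y":-3.1,"z":0,"twist":0},{"claw":0.5,"x":-2.4,"y":-3.1,"z":0,"twist":0},{"claw":0.5,"x":-2.3,"y":-3.2,"z":0,"twist":0},{"claw":0.5,"x":0,"y":0,"z":3.5,"twist":0},{"claw":0.5,"x":0,"y":0,"z":3.5,"twist":0},{"claw":0.5,"x":0,"y":0,"z":3.5,"twist":0},{"claw":0.5,"x":0,"y":0,"z":3.5,"twist":0},{"claw":0.5,"x":0,"y":0,"z":3.5,"twist":0},{"claw":0.5,"x":0,"y":0,"z":3.5,"twist":0},{"claw":0.5,"x":0,"y":0,"z":2,"twist":0},{"claw":0.5,"x":0,"y":0,"z":0,"twist":0}]' && python3 st.py && python3 snap.py w3 wrist
```

```text
t: 3.2
position: [0.5104, 0.1039, 0.0574]
orientation: [0.998, -0.066, -0.004, 0.0]
force: [0.3, -0.1, -0.5]
width: 0.5
grasp_force: 0.0
saw mm -93.71936001622181 97.99588261721122 z 57.35163198105708 toolx rel saw deg -0.06073342316561092 F saw 0.3109637345718527 -0.05416552135145833 -0.4893328231273794 w 0.5000585413301103 t 3.2
[0.51038609 0.10390455 0.05735163] 3.2 0.5000585413301103
```

View pics/w3.png

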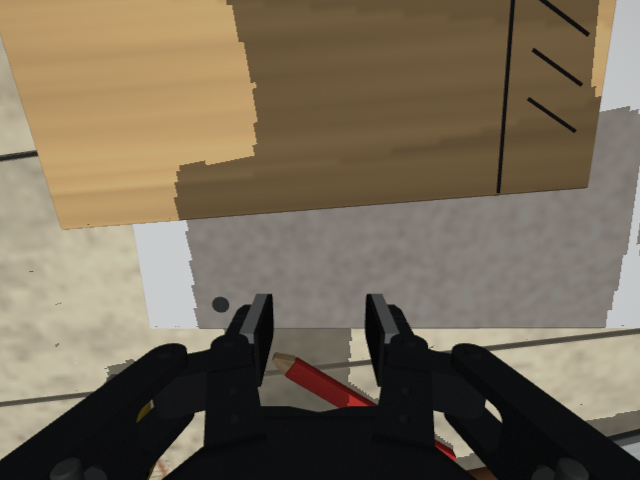

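The fingers straddle correctly behind the board's near edge, which runs from (62,228) to (588,187). I'll lower and settle.

```bash
python3 -m jog '[{"claw":0.5,"x":0,"y":0,"z":1.2,"twist":0},{"claw":0.5,"x":0,"y":0,"z":0,"twist":0},{"claw":0.5,"x":0,"y":0,"z":0,"twist":0}]' >/dev/null && python3 st.py
```

```text
saw mm -89.11614145027632 99.58112449683661 z 50.958789177219536 toolx rel saw deg 0.025401970034661048 F saw 0.265265056963363 0.0790869265688845 0.012179481097426587 w 0.4987900833124339 t 3.5
```

```bash
python3 -m jog '[{"claw":0.5,"x":0,"y":0,"z":0.8,"twist":0},{"claw":0.5,"x":0,"y":0,"z":0,"twist":0},{"claw":0.5,"x":0,"y":0,"z":0,"twist":0}]' >/dev/null && python3 st.py; python3 -m jog '[{"claw":0.5,"x":1,"y":0,"z":0,"twist":0},{"claw":0.5,"x":1,"y":0,"z":0,"twist":0},{"claw":0.5,"x":1,"y":0,"z":0,"twist":0},{"claw":0.5,"x":0.5,"y":0,"z":0,"twist":0},{"claw":0.5,"x":0.5,"y":0,"z":0,"twist":0},{"claw":0.5,"x":0.5,"y":0,"z":0,"twist":0},{"claw":0.5,"x":0.4,"y":0,"z":0,"twist":0},{"claw":0.5,"x":0.4,"y":0,"z":0,"twist":0},{"claw":0.5,"x":0,"y":0,"z":0,"twist":0}]' >/dev/null && python3 st.py
```

```text
saw mm -89.94353739338423 100.01598688136232 z 41.71482552024551 toolx rel saw deg 0.07823847332710177 F saw 0.38931548808394467 0.0329933196927303 -0.20661388114110835 w 0.5042649597039723 t 3.75
saw mm -36.088075172759446 100.10437304198167 z 41.26640690140784 toolx rel saw deg 0.07345114804080932 F saw 0.979731769594876 0.8957790491061453 -0.3828665788615116 w 0.5011222750874843 t 4.5
```

```bash
python3 -m jog '[{"claw":0.5,"x":0.2,"y":0,"z":0,"twist":0},{"claw":0.5,"x":0.2,"y":0,"z":0,"twist":0},{"claw":0.5,"x":0.1,"y":0,"z":0,"twist":0},{"claw":0.5,"x":0.1,"y":0,"z":0,"twist":0},{"claw":0.5,"x":0,"y":0,"z":0,"twist":0}]' >/dev/null && python3 st.py;  python3 snap.py w4 wrist
```

```text
saw mm -30.857789419132065 100.199582117555 z 41.329787225561205 toolx rel saw deg 0.082194287914926 F saw -0.4505773419544513 0.23737738729979604 0.2758736737597068 w 0.5053022761858739 t 4.9167
[0.5729932  0.09783957 0.04132979] 4.9167 0.5053022761858739
```

View pics/w4.png

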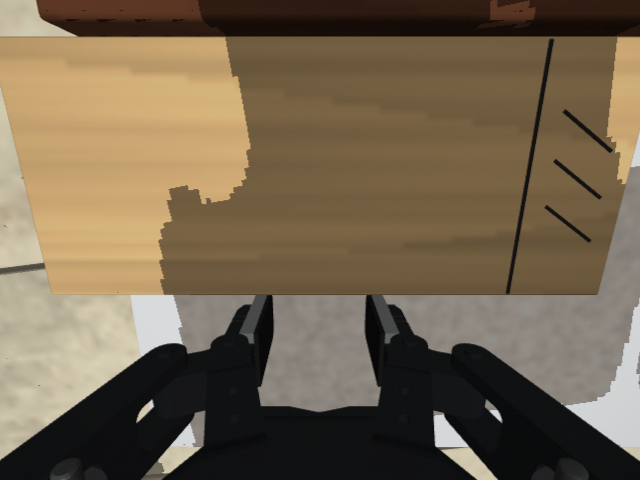

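The board now lies parallel along the fence with no white gap. I'll measure its left end and pencil line, and check j6 for the quarter turn.

```bash
python3 - <<'E'
from m import *
w=load('w4');d=np.load('saw.npz')
P=ray(w,[[50,293],[598,293],[551,40],[509,292],[616,38]],.049)[:,:2]-d['O'];print(np.c_[P@d['x'],P@d['y']]*1e3)
print(bot.observe()['joint_positions'])
E
python3 -m jog '[{"claw":0.5,"x":-1.5,"y":0,"z":0,"twist":0},{"claw":0.5,"x":-1.5,"y":0,"z":0,"twist":0},{"claw":0.5,"x":0,"y":0,"z":-3,"twist":0},{"claw":0.5,"x":0,"y":0,"z":-3,"twist":0},{"claw":0.5,"x":0,"y":0,"z":-3,"twist":0},{"claw":0.5,"x":0,"y":0,"z":0,"twist":0},{"claw":0.5,"x":0,"y":0,"z":0,"twist":0}]' >/dev/null && python3 st.py
```

```text
[[-19.5431 218.6317]
 [-19.4183 -23.2238]
 [ 78.8589  16.9203]
 [-18.96    16.1262]
 [ 79.4981  -6.1835]]
[-0.0227  0.5019  1.6829 -0.      0.9563  1.6783]
saw mm -59.35806402703584 100.35428117528662 z 133.59955469980898 toolx rel saw deg 0.08403502816595143 F saw 0.06377684882422084 -0.6098626700260344 -0.7722523309436018 w 0.49888153448308803 t 5.55
```

j6 allows only the -1.57 turn, so I'll turn that way and then go to the board's left end.

```bash
python3 -m jog '[{"claw":0.5,"x":0,"y":0,"z":0,"twist":-0.124},{"claw":0.5,"x":0,"y":0,"z":0,"twist":-0.124},{"claw":0.5,"x":0,"y":0,"z":0,"twist":-0.124},{"claw":0.5,"x":0,"y":0,"z":0,"twist":-0.124},{"claw":0.5,"x":0,"y":0,"z":0,"twist":-0.124},{"claw":0.5,"x":0,"y":0,"z":0,"twist":-0.124},{"claw":0.5,"x":0,"y":0,"z":0,"twist":-0.124},{"claw":0.5,"x":0,"y":0,"z":0,"twist":-0.124},{"claw":0.5,"x":0,"y":0,"z":0,"twist":-0.124},{"claw":0.5,"x":0,"y":0,"z":0,"twist":-0.124},{"claw":0.5,"x":0,"y":0,"z":0,"twist":-0.124},{"claw":0.5,"x":0,"y":0,"z":0,"twist":-0.124}]' >/dev/null
python3 -m jog '[{"claw":0.5,"x":0,"y":0,"z":0,"twist":-0.081},{"claw":0.5,"x":3.5,"y":2,"z":0,"twist":0},{"claw":0.5,"x":3.5,"y":2,"z":0,"twist":0},{"claw":0.5,"x":3.5,"y":2,"z":0,"twist":0},{"claw":0.5,"x":3.5,"y":1.9,"z":0,"twist":0},{"claw":0.5,"x":0,"y":0,"z":0,"twist":0},{"claw":0.5,"x":0,"y":0,"z":0,"twist":0},{"claw":0.5,"x":0,"y":0,"z":0,"twist":0}]' >/dev/null; python3 st.py
```

```text
saw mm 16.81651775467447 239.6735023387046 z 129.19216103849845 toolx rel saw deg 90.01999339926047 F saw -0.3664334561079851 0.37800509130388216 -0.1365174382935005 w 0.49879306440047627 t 7.2167
```

```bash
python3 -m jog '[{"claw":0.5,"x":0,"y":0.2,"z":3,"twist":0},{"claw":0.5,"x":0,"y":0,"z":3,"twist":0},{"claw":0.5,"x":0,"y":0,"z":2.2,"twist":0},{"claw":0.5,"x":0,"y":0,"z":0,"twist":0},{"claw":0.5,"x":0,"y":0,"z":0,"twist":0},{"claw":0.5,"x":0,"y":0,"z":0,"twist":0}]' >/dev/null; python3 st.py
```

```text
saw mm 20.73069053017154 239.52609478334082 z 50.850738997538166 toolx rel saw deg 89.92638519454167 F saw 0.3300389394782912 1.55822740367864 0.3153953022531764 w 0.4993830137708282 t 7.7167
```

```bash
python3 -m jog '[{"claw":0.5,"x":0,"y":0,"z":0.85,"twist":0},{"claw":0.5,"x":0,"y":0,"z":0,"twist":0},{"claw":0.5,"x":0,"y":0,"z":0,"twist":0}]' >/dev/null; python3 st.py
python3 -m jog '[{"claw":0.5,"x":-0.8,"y":0,"z":0,"twist":0},{"claw":0.5,"x":-0.8,"y":0,"z":0,"twist":0},{"claw":0.5,"x":-0.8,"y":0,"z":0,"twist":0},{"claw":0.5,"x":-0.8,"y":0,"z":0,"twist":0},{"claw":0.5,"x":-0.8,"y":0,"z":0,"twist":0},{"claw":0.5,"x":-0.8,"y":0,"z":0,"twist":0},{"claw":0.5,"x":-0.8,"y":0,"z":0,"twist":0},{"claw":0.5,"x":0,"y":0,"z":0,"twist":0}]' >/dev/null; python3 st.py; python3 snap.py top1 top
```

```text
saw mm 20.24943738683211 240.09129793593868 z 41.50084918220089 toolx rel saw deg 89.97476558956244 F saw 0.02991118800240699 0.4098963536129903 0.7137301290848653 w 0.49817929064719135 t 7.9667
saw mm 20.072961003460737 181.9576033328297 z 40.72607306428881 toolx rel saw deg 89.89832960217622 F saw 0.3481700676616591 -0.1319926373247363 0.06873707264912243 w 0.49940219862806945 t 8.6333
[0.63421295 0.17220662 0.04072607] 8.6333 0.49940219862806945
```

```bash
python3 -m jog '[{"claw":0.5,"x":-1,"y":0,"z":-0.1,"twist":0},{"claw":0.5,"x":-1,"y":0,"z":0,"twist":0},{"claw":0.5,"x":-1,"y":0,"z":0,"twist":0},{"claw":0.5,"x":-1,"y":0,"z":0,"twist":0},{"claw":0.5,"x":-1,"y":0,"z":0,"twist":0},{"claw":0.5,"x":-1,"y":0,"z":0,"twist":0},{"claw":0.5,"x":-1,"y":0,"z":0,"twist":0},{"claw":0.5,"x":-1,"y":0,"z":0,"twist":0},{"claw":0.5,"x":-1,"y":0,"z":0,"twist":0},{"claw":0.5,"x":-1,"y":0,"z":0,"twist":0},{"claw":0.5,"x":-0.8,"y":0,"z":0,"twist":0},{"claw":0.5,"x":0,"y":0,"z":0,"twist":0}]' >/dev/null; python3 st.py
python3 -m jog '[{"claw":0.5,"x":-0.8,"y":0,"z":0,"twist":0},{"claw":0.5,"x":-0.8,"y":0,"z":0,"twist":0},{"claw":0.5,"x":-0.4,"y":0,"z":0,"twist":0},{"claw":0.5,"x":-0.4,"y":0,"z":0,"twist":0},{"claw":0.5,"x":-0.3,"y":0,"z":0,"twist":0},{"claw":0.5,"x":0,"y":0,"z":0,"twist":0},{"claw":0.5,"x":0,"y":0,"z":0,"twist":0}]' >/dev/null; python3 st.py; python3 snap.py w5 wrist
```

```text
saw mm 20.17946488837365 74.1350327493734 z 41.88310926178729 toolx rel saw deg 89.89655491485794 F saw 0.9735457091052043 0.21161363083638893 0.7255967393281917 w 0.500912761724757 t 9.6833
saw mm 19.939504059141303 48.8938534236283 z 41.78071071897828 toolx rel saw deg 89.96914000074247 F saw -0.3168804336306604 -0.5074259932165776 0.11992676332205322 w 0.5034495298712036 t 10.2667
[0.61661807 0.0403112  0.04178071] 10.2667 0.5034495298712036
```

View pics/w5.png

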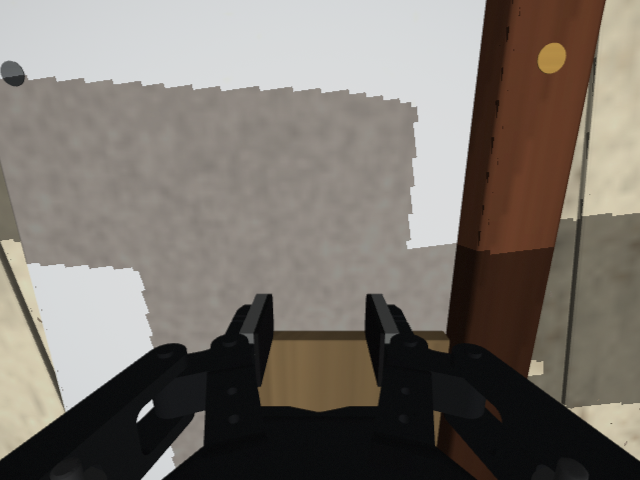

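The board's left end sits flush on both fingertips at rows 332–338 and still touches the fence at (449,333). I'll compute the end position, push another 22 mm, then lift and measure.

```bash
python3 - <<'E'
from m import *
w=load('w5');d=np.load('saw.npz')
P=ray(w,[[290,339],[350,339],[448,340]],.049)[:,:2]-d['O'];print(np.c_[P@d['x'],P@d['y']]*1e3)
P=ray(w,[[290,332],[350,332]],.040)[:,:2]-d['O'];print(np.c_[P@d['x'],P@d['y']]*1e3)
E
python3 -m jog '[{"claw":0.5,"x":-0.5,"y":0,"z":0,"twist":0},{"claw":0.5,"x":-0.5,"y":0,"z":0,"twist":0},{"claw":0.5,"x":-0.5,"y":0,"z":0,"twist":0},{"claw":0.5,"x":-0.4,"y":0,"z":0,"twist":0},{"claw":0.5,"x":-0.3,"y":0,"z":0,"twist":0},{"claw":0.5,"x":0,"y":0,"z":0,"twist":0},{"claw":0.5,"x":0,"y":0,"z":0,"twist":0}]' >/dev/null; python3 st.py
python3 -m jog '[{"claw":0.5,"x":1,"y":0,"z":0,"twist":0},{"claw":0.5,"x":1,"y":0,"z":-2,"twist":0},{"claw":0.5,"x":0,"y":0,"z":-4,"twist":0},{"claw":0.5,"x":0,"y":0,"z":-4,"twist":0},{"claw":0.5,"x":-2,"y":0,"z":-4,"twist":0},{"claw":0.5,"x":-4,"y":0,"z":-1,"twist":0},{"claw":0.5,"x":-4,"y":0,"z":0,"twist":0},{"claw":0.5,"x":-4,"y":0,"z":0,"twist":0},{"claw":0.5,"x":-4,"y":0,"z":0,"twist":0},{"claw":0.5,"x":0,"y":0,"z":0,"twist":0},{"claw":0.5,"x":0,"y":0,"z":0,"twist":0},{"claw":0.5,"x":0,"y":0,"z":0,"twist":0}]' >/dev/null; python3 st.py; python3 snap.py w6 wrist;python3 - <<'E'
from m import *
w=load('w6');d=np.load('saw.npz')
X=lambda sx,sy,z:np.r_[d['O']+d['x']*sx+d['y']*sy,z]
print(proj(w,np.array([X(.03,-.190,.04),X(-.08,-.19,.04),X(.03,-.23,.049),X(.03,.01,.049)])))
E
```

```text
[[ 6.4    36.8315]
 [34.1407 36.7936]
 [79.5018 36.2069]]
[[ 5.6111 35.1765]
 [34.9842 35.1361]]
saw mm 19.99817037517215 26.645169366017385 z 41.83421022219293 toolx rel saw deg 89.94146336746839 F saw 0.5005473029033316 -0.3318986669214648 -0.5311293160761791 w 0.4994040438668553 t 10.9
saw mm 19.85690753899761 -130.7969355384938 z 188.9384915045381 toolx rel saw deg 89.94554839931395 F saw 0.2396830684806104 1.1724317602610703 -0.5686053183110906 w 0.497787226373477 t 11.9
[ 0.59295452 -0.13781466  0.18893849] 11.9 0.497787226373477
[[329.9008 293.6437]
 [214.1353 293.827 ]
 [329.884  335.9748]
 [332.2464  54.5512]]
```

View pics/w6.png

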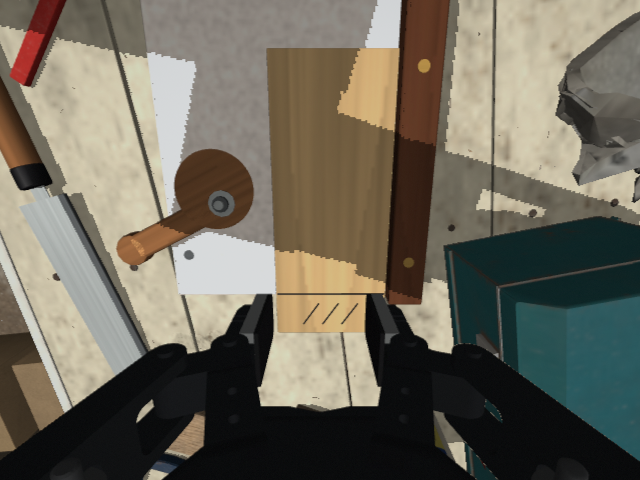

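The pencil line is at row 294, close to the white face's end edge at row 294 (cols 180–255), and the board is against the fence. I'll get both to subpixel accuracy.

```bash
cat > line.py <<'E'
import sys
from m import *
n=sys.argv[1];r0=int(sys.argv[2]);lc=eval(sys.argv[3]);wc=eval(sys.argv[4])
w=load(n);d=np.load('saw.npz');g=cv2.imread(f'pics/{n}.png',0).astype(float)
S=lambda P:np.c_[(P[:,:2]-d['O'])@d['x'],(P[:,:2]-d['O'])@d['y']]*1e3
L=[]
for c in range(*lc):
    k=g[r0-12:r0+13,c];b=np.median(k)-k;i=b.argmax();wt=np.clip(b[max(i-2,0):i+3],0,None)
    L.append((c,r0-12+max(i-2,0)+(wt*np.arange(len(wt))).sum()/wt.sum()))
W=[]
for c in range(*wc):
    k=g[r0-14:r0+15,c];dd=-np.diff(cv2.GaussianBlur(k[:,None],(1,3),0).ravel());i=dd.argmax();wt=np.clip(dd[max(i-2,0):i+3],0,None)
    W.append((c,r0-14+.5+max(i-2,0)+(wt*np.arange(len(wt))).sum()/wt.sum()))
for nm,A,z in(('line',L,.049),('edge',W,.040)):
    A=np.array(A);p=S(ray(w,A,z));print(nm,'row',np.median(A[:,1]),'y mm med',np.median(p[:,1]),'ends',np.median(p[:8,1]),np.median(p[-8:,1]),'x',p[0,0],p[-1,0])
E
python3 line.py w6 294 "(282,360)" "(185,240)"
```

```text
line row 293.5893657762002 y mm med -185.89242284839236 ends -185.84672327967218 -185.9062648608626 x -14.41411900338929 56.4747852782446
edge row 293.4811320754717 y mm med -189.6153189309289 ends -191.79159575679574 -189.68326306812952 x -108.17413521593986 -57.313040197111185
```

The line needs about 4.1 mm more, so TCP y should end at 22.5. I'll go back behind the left end and nudge.

```bash
python3 -m jog '[{"claw":0.5,"x":4,"y":0,"z":0,"twist":0},{"claw":0.5,"x":4,"y":0,"z":0,"twist":0},{"claw":0.5,"x":4,"y":0,"z":0,"twist":0},{"claw":0.5,"x":4,"y":0,"z":0,"twist":0},{"claw":0.5,"x":1.8,"y":0,"z":2,"twist":0},{"claw":0.5,"x":0,"y":0,"z":4,"twist":0},{"claw":0.5,"x":0,"y":0,"z":4,"twist":0},{"claw":0.5,"x":0,"y":0,"z":3,"twist":0},{"claw":0.5,"x":0,"y":0,"z":1,"twist":0},{"claw":0.5,"x":0,"y":0,"z":0,"twist":0},{"claw":0.5,"x":0,"y":0,"z":0,"twist":0},{"claw":0.5,"x":0,"y":0,"z":0,"twist":0}]' >/dev/null; python3 st.py
```

```text
saw mm 21.756867890117036 47.0513644799851 z 51.46996818849828 toolx rel saw deg 90.01715382914688 F saw 0.5401915936488016 -0.3045308291511225 -0.40121878671909783 w 0.4998376727463285 t 12.95
```

```bash
python3 -m jog '[{"claw":0.5,"x":0,"y":-0.2,"z":0.9,"twist":0},{"claw":0.5,"x":0,"y":0,"z":0,"twist":0},{"claw":0.5,"x":0,"y":0,"z":0,"twist":0},{"claw":0.5,"x":-0.7,"y":0,"z":0,"twist":0},{"claw":0.5,"x":-0.7,"y":0,"z":0,"twist":0},{"claw":0.5,"x":-0.4,"y":0,"z":0,"twist":0},{"claw":0.3,"x":0,"y":0,"z":0,"twist":0},{"claw":0.5,"x":0,"y":0,"z":0,"twist":0},{"claw":0.5,"x":0,"y":0,"z":0,"twist":0}]' >/dev/null; python3 st.py
```

```text
saw mm 18.005873835037885 28.261918307400077 z 40.10341849329738 toolx rel saw deg 89.94254451780824 F saw -0.15266236812858752 -1.9117140500716292 -0.03679535127687866 w 0.5007357663581115 t 13.7
```

```bash
python3 -m jog '[{"claw":0.5,"x":-0.2,"y":0,"z":-0.15,"twist":0},{"claw":0.5,"x":-0.2,"y":0,"z":0,"twist":0},{"claw":0.5,"x":-0.15,"y":0,"z":0,"twist":0},{"claw":0.5,"x":0,"y":0,"z":0,"twist":0},{"claw":0.5,"x":0,"y":0,"z":0,"twist":0}]' >/dev/null; python3 st.py
```

```text
saw mm 17.991290117230562 22.918000447477322 z 41.6108232322675 toolx rel saw deg 89.97765201853194 F saw -0.5539570427857754 -0.1748067026280867 -0.20557137089024938 w 0.4980052208318444 t 14.1167
```

```bash
python3 -m jog '[{"claw":0.5,"x":-0.04,"y":0,"z":0,"twist":0},{"claw":0.5,"x":0,"y":0,"z":0,"twist":0},{"claw":0.5,"x":0,"y":0,"z":0,"twist":0}]' >/dev/null; python3 st.py
python3 -m jog '[{"claw":0.5,"x":1,"y":0,"z":0,"twist":0},{"claw":0.5,"x":1,"y":0,"z":-2,"twist":0},{"claw":0.2,"x":0,"y":0,"z":-4,"twist":0},{"claw":0,"x":0,"y":0,"z":-4,"twist":0},{"claw":0,"x":-2,"y":0,"z":-4,"twist":0},{"claw":0,"x":-4,"y":0,"z":-1,"twist":0},{"claw":0,"x":-4,"y":0,"z":0,"twist":0},{"claw":0,"x":-4,"y":0,"z":0,"twist":0},{"claw":0,"x":-2,"y":0,"z":0,"twist":0},{"claw":0,"x":0,"y":0,"z":0,"twist":0},{"claw":0,"x":0,"y":0,"z":0,"twist":0},{"claw":0,"x":0,"y":0,"z":0,"twist":0}]' >/dev/null; python3 st.py; python3 snap.py w7 wrist;python3 - <<'E'
from m import *
w=load('w7');d=np.load('saw.npz')
X=lambda sx,sy,z:np.r_[d['O']+d['x']*sx+d['y']*sy,z]
print(proj(w,np.array([X(-.02,-.190,.049),X(.08,-.190,.049),X(-.1,-.19,.04),X(-.05,-.19,.04)])))
E
```

```text
saw mm 17.979330154073025 22.69763573885309 z 41.58640889621746 toolx rel saw deg 89.98195101701648 F saw -0.7246874592858005 0.35904159644432626 0.6985260263965897 w 0.5012594417502134 t 14.3667
saw mm 17.759107154864616 -115.12690785358845 z 188.6440037217903 toolx rel saw deg 89.97348926120185 F saw -0.7922010363013717 0.17715487008964217 0.4048954673576994 w 0.0015248170883999466 t 15.3667
[ 0.59293131 -0.12200485  0.188644  ] 15.3667 0.0015248170883999466
[[278.9367 313.1861]
 [385.7208 313.0808]
 [196.9246 308.8907]
 [248.8495 308.8388]]
```

```bash
python3 line.py w7 311 "(283,297)" "(200,250)"; python3 line.py w7 311 "(350,375)" "(200,250)"
```

```text
line row 311.84722222222223 y mm med -188.62438719228547 ends -198.01649843946575 -184.05522026674547 x -16.16965145168811 -3.8602533941036623
edge row 308.6808647260274 y mm med -189.80892856532137 ends -189.31917435381501 -189.96184354291884 x -96.99984659662442 -49.830542136271184
line row 312.44897959183675 y mm med -189.32698302346648 ends -189.31779100536193 -189.32799315147884 x 46.50143769142281 68.9964747833058
edge row 308.6808647260274 y mm med -189.80892856532137 ends -189.31917435381501 -189.96184354291884 x -96.99984659662442 -49.830542136271184
```

The line is at -189.3 against the end edge at -189.8, within about 0.5 mm, so it's good before locking. Next is the lever arc: descend on its right side and work out waypoints.

```bash
python3 -m jog '[{"claw":0,"x":-1.2,"y":-3.2,"z":0,"twist":0},{"claw":0,"x":-1.6,"y":-3.3,"z":0,"twist":0},{"claw":0,"x":-1.6,"y":-3.3,"z":0,"twist":0},{"claw":0,"x":-1.6,"y":-3.3,"z":0,"twist":0},{"claw":0,"x":0,"y":0,"z":4,"twist":0},{"claw":0,"x":0,"y":0,"z":4,"twist":0},{"claw":0,"x":0,"y":0,"z":3,"twist":0},{"claw":0,"x":0,"y":0,"z":2,"twist":0},{"claw":0,"x":0,"y":0,"z":0.5,"twist":0},{"claw":0,"x":0,"y":0,"z":0,"twist":0},{"claw":0,"x":0,"y":0,"z":0,"twist":0},{"claw":0,"x":0,"y":0,"z":0,"twist":0}]' >/dev/null; python3 st.py
python3 - <<'E'
import numpy as np
q=np.r_[0.35,np.linspace(.5,2.3,19)];f=np.radians(230)-q
c=np.c_[-60.5+78*np.cos(f)-25*np.sin(f),-100+78*np.sin(f)+25*np.cos(f)]
for a,b,d in zip(q,c,np.vstack([[0,0],np.diff(c,axis=0)])):print(round(a,2),b.round(1),'tool x,y cm',(d[::-1]/10).round(2))
E
```

```text
saw mm -111.69002218535572 -176.0598069009376 z 55.367131313288695 toolx rel saw deg 90.03429730307197 F saw -0.2664848953710844 0.48979071863245843 0.07675145090151768 w -0.0004612910131290306 t 16.4167
0.35 [-115.6 -160.6] tool x,y cm [0. 0.]
0.5 [-124.  -151.7] tool x,y cm [ 0.89 -0.84]
0.6 [-128.9 -145.1] tool x,y cm [ 0.66 -0.48]
0.7 [-133. -138.] tool x,y cm [ 0.71 -0.42]
0.8 [-136.5 -130.6] tool x,y cm [ 0.74 -0.34]
0.9 [-139.2 -122.9] tool x,y cm [ 0.77 -0.27]
1.0 [-141.  -114.9] tool x,y cm [ 0.8  -0.19]
1.1 [-142.1 -106.8] tool x,y cm [ 0.81 -0.11]
1.2 [-142.4  -98.6] tool x,y cm [ 0.82 -0.03]
1.3 [-141.8  -90.4] tool x,y cm [0.82 0.05]
1.4 [-140.5  -82.4] tool x,y cm [0.81 0.14]
1.5 [-138.3  -74.5] tool x,y cm [0.79 0.22]
1.6 [-135.4  -66.8] tool x,y cm [0.76 0.29]
1.7 [-131.7  -59.5] tool x,y cm [0.73 0.37]
1.8 [-127.3  -52.6] tool x,y cm [0.69 0.44]
1.9 [-122.2  -46.2] tool x,y cm [0.64 0.51]
2.0 [-116.5  -40.3] tool x,y cm [0.59 0.57]
2.1 [-110.3  -35. ] tool x,y cm [0.53 0.62]
2.2 [-103.6  -30.3] tool x,y cm [0.46 0.67]
2.3 [-96.4 -26.4] tool x,y cm [0.4  0.72]
```

```bash
python3 -m jog '[{"claw":0,"x":0,"y":0,"z":0.8,"twist":0},{"claw":0,"x":0.8,"y":-0.4,"z":0,"twist":0},{"claw":0,"x":0.8,"y":-0.4,"z":0,"twist":0},{"claw":0,"x":0.83,"y":-0.43,"z":0,"twist":0},{"claw":0,"x":0.66,"y":-0.48,"z":0,"twist":0},{"claw":0,"x":0.71,"y":-0.42,"z":0,"twist":0},{"claw":0,"x":0.74,"y":-0.34,"z":0,"twist":0},{"claw":0,"x":0.77,"y":-0.27,"z":0,"twist":0},{"claw":0,"x":0.8,"y":-0.19,"z":0,"twist":0},{"claw":0,"x":0,"y":0,"z":0,"twist":0},{"claw":0,"x":0,"y":0,"z":0,"twist":0}]' >/dev/null; python3 st.py
python3 -m jog '[{"claw":0,"x":0.81,"y":-0.11,"z":0,"twist":0},{"claw":0,"x":0.82,"y":-0.03,"z":0,"twist":0},{"claw":0,"x":0.82,"y":0.05,"z":0,"twist":0},{"claw":0,"x":0.81,"y":0.14,"z":0,"twist":0},{"claw":0,"x":0.79,"y":0.22,"z":0,"twist":0},{"claw":0,"x":0.76,"y":0.29,"z":0,"twist":0},{"claw":0,"x":0.73,"y":0.37,"z":0,"twist":0},{"claw":0,"x":0,"y":0,"z":0,"twist":0},{"claw":0,"x":0,"y":0,"z":0,"twist":0}]' >/dev/null; python3 st.py; python3 snap.py top2 top
```

```text
saw mm -143.2997670887719 -113.95448736785775 z 45.65787581250091 toolx rel saw deg 90.04366060042727 F saw -0.22025381000577224 0.5915982813547118 0.19140026780661396 w 0.001225012002459693 t 17.3333
saw mm -133.23909787281158 -58.58355128128799 z 45.63614257063212 toolx rel saw deg 90.04793107286491 F saw -0.0848024716404208 -1.3330443413450221 0.12783404964148 w -0.0007342808574446693 t 18.0833
[ 0.45065949 -0.04613431  0.04563614] 18.0833 -0.0007342808574446693
```

```bash
python3 -m jog '[{"claw":0,"x":0.69,"y":0.5,"z":0,"twist":0},{"claw":0,"x":0.64,"y":0.55,"z":0,"twist":0},{"claw":0,"x":0.59,"y":0.6,"z":0,"twist":0},{"claw":0,"x":0,"y":0,"z":0,"twist":0},{"claw":0,"x":0,"y":0,"z":0,"twist":0}]' >/dev/null; python3 st.py
python3 -m jog '[{"claw":0,"x":0.26,"y":0.31,"z":0,"twist":0},{"claw":0,"x":0.27,"y":0.31,"z":0,"twist":0},{"claw":0,"x":0,"y":0,"z":0,"twist":0}]' >/dev/null; python3 st.py
python3 -m jog '[{"claw":0,"x":0.23,"y":0.34,"z":0,"twist":0},{"claw":0,"x":0.23,"y":0.34,"z":0,"twist":0},{"claw":0,"x":0,"y":0,"z":0,"twist":0}]' >/dev/null; python3 st.py
```

```text
saw mm -116.01551933570065 -39.71611358424221 z 45.80385174398058 toolx rel saw deg 90.02236838025519 F saw 0.2939328286342039 -0.4076811456337675 -0.2209527233408705 w -0.004145819291936785 t 18.55
saw mm -110.04232259625313 -34.82690026680758 z 45.8227699808222 toolx rel saw deg 89.97905230787465 F saw -0.6096025173773372 -0.669411263940199 -0.35947079376460284 w -0.0031746664544941134 t 18.8
saw mm -103.16922241303854 -30.52783249984079 z 45.82851965420012 toolx rel saw deg 89.97493017013399 F saw -0.9971253141011822 -3.257042768805069 -0.5330321981998907 w -0.0015082608482352231 t 19.05
```

```bash
python3 -m jog '[{"claw":0,"x":0.2,"y":0.36,"z":0,"twist":0},{"claw":0,"x":0.2,"y":0.36,"z":0,"twist":0},{"claw":0,"x":0,"y":0,"z":0,"twist":0}]' >/dev/null; python3 st.py
python3 -m jog '[{"claw":0,"x":0.1,"y":0.37,"z":0,"twist":0},{"claw":0,"x":0,"y":0,"z":0,"twist":0}]' >/dev/null; python3 st.py;python3 snap.py w8 wrist
```

```text
saw mm -96.59183488271928 -26.825337603517315 z 45.696932459936136 toolx rel saw deg 89.98138777358113 F saw -2.475461841954489 -4.140626632252752 0.6656963667561855 w -0.0019070725343062025 t 19.3
saw mm -93.07948010159214 -25.795596580919252 z 45.6939555257363 toolx rel saw deg 89.97681303651208 F saw -2.3863547095041193 -4.704664159252135 0.48550838184461387 w 0.0031661753417961077 t 19.4667
[ 0.4947747  -0.01890027  0.04569396] 19.4667 0.0031661753417961077
```

View pics/w8.png

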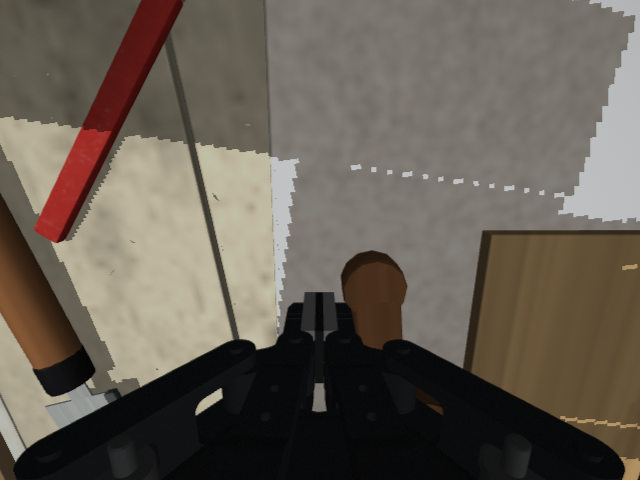

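The lever points almost left, with its rounded end centred near (374,286) and the fingertip on its near side. The board's left end runs along row 232.

```bash
python3 - <<'E'
from m import *
w=load('w8');d=np.load('saw.npz')
P=ray(w,[[374,284],[374,251]],.059)[:,:2]-d['O'];P=np.c_[P@d['x'],P@d['y']]*1e3
b=P-[-60.5,-100];print(P,np.hypot(*b.T),np.radians(230)-np.arctan2(b[:,1],b[:,0]))
P=ray(w,[[488,232],[600,232]],.049)[:,:2]-d['O'];print('left end',np.c_[P@d['x'],P@d['y']]*1e3)
E
python3 -m jog '[{"claw":0,"x":0.07,"y":0.37,"z":0,"twist":0},{"claw":0,"x":0,"y":0,"z":0,"twist":0},{"claw":0,"x":0,"y":0,"z":0,"twist":0}]' >/dev/null; python3 st.py
```

```text
[[-70.091   -7.9804]
 [-70.7492   6.4859]] [ 92.5181 106.978 ] [2.3396 2.3475]
left end [[-20.3386  11.9541]
 [ 27.8419  11.9072]]
saw mm -89.29978812134188 -24.923291096708873 z 45.71954874881052 toolx rel saw deg 89.9733340453531 F saw -1.989562874070764 -4.7394983721259765 0.20492314481930424 w 0.0005480342195133319 t 19.7667
```

The lever is past 2.34, so it's well locked. I'll back off and check the line from above.

```bash
python3 -m jog '[{"claw":0,"x":0,"y":-1,"z":0,"twist":0},{"claw":0,"x":0,"y":-1,"z":-1,"twist":0},{"claw":0,"x":0,"y":0,"z":-4,"twist":0},{"claw":0,"x":0,"y":0,"z":-4,"twist":0},{"claw":0,"x":0,"y":0,"z":-4,"twist":0},{"claw":0,"x":-2,"y":2,"z":-1,"twist":0},{"claw":0,"x":-3,"y":2.5,"z":0,"twist":0},{"claw":0,"x":-3,"y":2.5,"z":0,"twist":0},{"claw":0,"x":-3.5,"y":2,"z":0,"twist":0},{"claw":0,"x":0,"y":0,"z":0,"twist":0},{"claw":0,"x":0,"y":0,"z":0,"twist":0},{"claw":0,"x":0,"y":0,"z":0,"twist":0}]' >/dev/null; python3 st.py; python3 snap.py w9 wrist;python3 - <<'E'
from m import *
w=load('w9');d=np.load('saw.npz')
X=lambda sx,sy,z:np.r_[d['O']+d['x']*sx+d['y']*sy,z]
print(proj(w,np.array([X(-.02,-.190,.049),X(.08,-.190,.049),X(-.1,-.19,.04),X(-.05,-.19,.04)])))
E
```

```text
saw mm -19.641885919267498 -139.06840656600764 z 185.41015435778556 toolx rel saw deg 89.94077442949835 F saw 0.3749783542070112 1.2400170444601342 0.04858692801745437 w -4.149744726396757e-05 t 20.7667
[ 0.55271183 -0.14083098  0.18541015] 20.7667 -4.149744726396757e-05
[[318.8839 291.0468]
 [429.1868 290.8795]
 [233.1578 287.279 ]
 [286.7336 287.1968]]
```

View pics/w9.png

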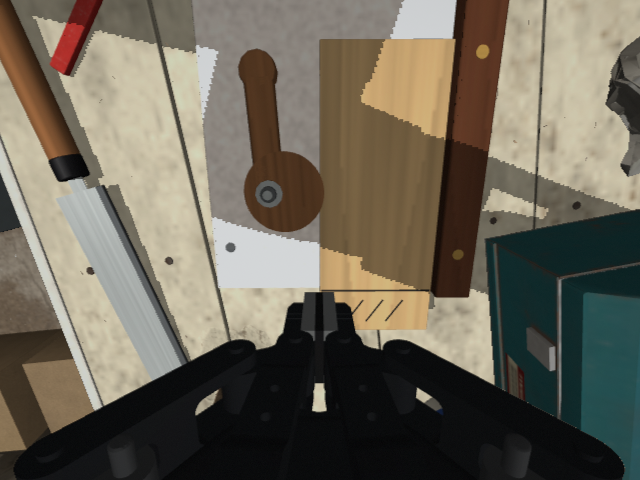

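The lever points left with the cam on the board's near edge at (320,190), the board is flat on the fence, and the line is at row 290. Checking subpixel and lever angle.

```bash
python3 line.py w9 290 "(342,425)" "(222,285)"; python3 - <<'E'
from m import *
w=load('w9');d=np.load('saw.npz')
S=lambda uv,z:np.c_[(ray(w,uv,z)[:,:2]-d['O'])@d['x'],(ray(w,uv,z)[:,:2]-d['O'])@d['y']]*1e3
L=S([[267,194],[258,68]],.059);b=L[1]-L[0];print('lever',L,np.hypot(*b),np.radians(230)-np.arctan2(b[1],b[0]))
print('far edge board, fence near top edge',S([[454,39],[430,300],[319,39],[320,280]],.049))
E
```

```text
line row 290.07729468599035 y mm med -189.1516332662139 ends -189.23893490741463 -188.80291068007347 x 0.9508992465106424 75.19610278069096
edge row 287.6509433962264 y mm med -190.40379627473047 ends -190.41288927030945 -190.5206963924894 x -111.57457965851734 -52.56082318880704
lever [[ -61.5058 -101.1199]
 [ -63.8786  -10.0565]] 91.09436734956498 2.417409787540689
far edge board, fence near top edge [[  79.964    10.9713]
 [  81.566  -199.0304]
 [ -19.5208   11.1936]
 [ -18.9768 -179.2602]]
```

Views suggest the line is about 0.5–1.2 mm short. I'll measure once more with the camera straight above the line, which removes the height error.

```bash
python3 -m jog '[{"claw":0,"x":-3,"y":0,"z":0,"twist":0},{"claw":0,"x":-3,"y":0,"z":0,"twist":0},{"claw":0,"x":-3,"y":0,"z":0,"twist":0},{"claw":0,"x":-3,"y":0,"z":0,"twist":0},{"claw":0,"x":0,"y":0,"z":0,"twist":0},{"claw":0,"x":0,"y":0,"z":0,"twist":0},{"claw":0,"x":0,"y":0,"z":0,"twist":0}]' >/dev/null; python3 st.py; python3 snap.py w10 wrist;python3 - <<'E'
from m import *
w=load('w10');d=np.load('saw.npz')
X=lambda sx,sy,z:np.r_[d['O']+d['x']*sx+d['y']*sy,z]
p=proj(w,np.array([X(-.02,-.190,.049),X(.08,-.190,.049),X(-.1,-.19,.04),X(-.05,-.19,.04)]));print(p)
g=cv2.imread('pics/w10.png',0)
r=int(p[0,1])
for c in (int(p[0,0])+30,int(p[1,0])-25,int(p[2,0])+10,int(p[3,0])):print(c,r-10,g[r-10:r+11,c])
E
python3 line.py w10 150 "(330,415)" "(235,285)"
```

```text
saw mm -19.439013230449394 -258.125208274989 z 185.91450930681623 toolx rel saw deg 90.0179240757813 F saw -1.0573624503758503 0.2345869410095548 1.0176360638468902 w -0.002203400926166614 t 21.4
[ 0.53728857 -0.25888472  0.18591451] 21.4 -0.002203400926166614
[[318.3652 154.6485]
 [442.1762 154.5644]
 [222.4285 154.5696]
 [282.3969 154.5288]]
348 144 [79 80 79 80 80 81 80 81 41 21 62 79 81 80 81 81 81 80 80 80 80]
417 144 [90 90 90 90 90 90 89 90 45 19 69 88 90 91 90 90 90 92 91 91 91]
232 144 [202 202 202 202 202 202 202 202 202 202 202 133 141 190 194 195 194 194
 194 192 189]
282 144 [122 122 123 123 124 126 125 124 124 126 146 102  92 164 169 168 167 167
 169 170 171]
line row 152.83846153846153 y mm med -188.6254432551492 ends -188.60255597360998 -188.64720702746376 x -10.613690947588001 57.137442340913715
edge row 154.53701392025624 y mm med -189.98999979087387 ends -189.9287824880509 -190.16680708935974 x -89.50583626176372 -48.64838032565521
```

From straight above, the line is about 1.4 mm short of the edge. The jam force is modest (about 25 N), so I can nudge the left end that last bit with two fingertips.

```bash
python3 -m jog '[{"claw":0.5,"x":3.8,"y":0.5,"z":0,"twist":0},{"claw":0.5,"x":3.8,"y":0.5,"z":0,"twist":0},{"claw":0.5,"x":3.8,"y":0.5,"z":0,"twist":0},{"claw":0.5,"x":3.8,"y":0.5,"z":0,"twist":0},{"claw":0.5,"x":3.8,"y":0.5,"z":0,"twist":0},{"claw":0.5,"x":3.8,"y":0.5,"z":0,"twist":0},{"claw":0.5,"x":3.8,"y":0.5,"z":0,"twist":0},{"claw":0.5,"x":3.9,"y":0.4,"z":0,"twist":0},{"claw":0.5,"x":0,"y":0,"z":3,"twist":0},{"claw":0.5,"x":0,"y":0,"z":3,"twist":0},{"claw":0.5,"x":0,"y":0,"z":3,"twist":0},{"claw":0.5,"x":0,"y":0,"z":0,"twist":0}]' >/dev/null; python3 st.py
python3 -m jog '[{"claw":0.5,"x":0,"y":0,"z":2,"twist":0},{"claw":0.5,"x":0,"y":0,"z":1.7,"twist":0},{"claw":0.5,"x":0,"y":0,"z":0.9,"twist":0},{"claw":0.5,"x":0,"y":0,"z":0,"twist":0},{"claw":0.5,"x":0,"y":0,"z":0,"twist":0},{"claw":0.5,"x":0,"y":0,"z":0,"twist":0}]' >/dev/null; python3 st.py
```

```text
saw mm 14.688305051817622 47.45387967050833 z 89.94452615184824 toolx rel saw deg 90.15532412327542 F saw -1.1051715027208413 -0.3916178415759527 -1.546487281702725 w 0.5002035712767666 t 22.45
saw mm 21.02178043688375 45.513227112416956 z 51.537137688446435 toolx rel saw deg 89.99259476286996 F saw -0.09333293131990814 -0.15543569668939966 0.4093105126894975 w 0.49814279922494736 t 22.95
```

```bash
python3 -m jog '[{"claw":0.5,"x":0,"y":0,"z":0.95,"twist":0},{"claw":0.5,"x":0,"y":0,"z":0,"twist":0},{"claw":0.5,"x":-0.8,"y":0,"z":0,"twist":0},{"claw":0.5,"x":-0.8,"y":0,"z":0,"twist":0},{"claw":0.5,"x":-0.5,"y":0,"z":0,"twist":0},{"claw":0.5,"x":0,"y":0,"z":0,"twist":0},{"claw":0.5,"x":0,"y":0,"z":0,"twist":0}]' >/dev/null; python3 st.py
python3 -m jog '[{"claw":0.5,"x":-0.1,"y":0,"z":0,"twist":0},{"claw":0.5,"x":-0.06,"y":0,"z":0,"twist":0},{"claw":0.5,"x":0,"y":0,"z":0,"twist":0},{"claw":0.5,"x":0,"y":0,"z":0,"twist":0}]' >/dev/null; python3 st.py
```

```text
saw mm 20.22744346320255 23.446213994530197 z 40.50809735673762 toolx rel saw deg 89.91029786108568 F saw 1.2197186379154585 -0.6540452037401171 -0.9521982911753534 w 0.5015494986088124 t 23.5333
saw mm 20.07191989242584 22.704124203349057 z 40.37120616003305 toolx rel saw deg 89.99076562515178 F saw 0.07179991669903851 -0.03159520244849747 -0.9952989297720671 w 0.502189352451314 t 23.8667
```

```bash
for i in 1 2; do python3 -m jog '[{"claw":0.5,"x":-0.06,"y":0,"z":0,"twist":0},{"claw":0.5,"x":0,"y":0,"z":0,"twist":0},{"claw":0.5,"x":0,"y":0,"z":0,"twist":0}]' >/dev/null; python3 st.py; done
```

```text
saw mm 20.03855424588674 22.575060286823568 z 40.35516096225376 toolx rel saw deg 89.98303437182088 F saw 0.22926204045527215 3.6094514335769103 0.29819905924218193 w 0.496883562760279 t 24.1167
saw mm 20.043490574822176 22.556707711646723 z 40.36836950817099 toolx rel saw deg 89.98040260375467 F saw 0.44994174905585826 5.860826073415374 0.034590392716323456 w 0.4985737855448917 t 24.3667
```

```bash
for i in 1 2 3; do python3 -m jog '[{"claw":0.5,"x":-0.1,"y":0,"z":0,"twist":0},{"claw":0.5,"x":-0.1,"y":0,"z":0,"twist":0},{"claw":0.5,"x":0,"y":0,"z":0,"twist":0}]' >/dev/null; python3 st.py; done
```

```text
saw mm 20.021721893709483 22.390567718300513 z 40.41013484557796 toolx rel saw deg 89.95380517000513 F saw 2.0629195205353894 13.026172585356246 0.9245226892468084 w 0.4997709007552706 t 24.6167
saw mm 20.017918497573685 22.277625068925257 z 40.45251776573573 toolx rel saw deg 89.95075486689154 F saw 1.7049070088393372 19.29057677179576 -0.5046694287283735 w 0.5028375063896492 t 24.8667
saw mm 20.010974351569395 22.127931658079095 z 40.48164048661619 toolx rel saw deg 89.94690031517995 F saw 1.98666795104343 25.40636488750198 0.43884046098988405 w 0.4966406909105255 t 25.1167
```

```bash
for i in 1 2; do python3 -m jog '[{"claw":0.5,"x":-0.1,"y":0,"z":0,"twist":0},{"claw":0.5,"x":-0.1,"y":0,"z":0,"twist":0},{"claw":0.5,"x":0,"y":0,"z":0,"twist":0}]' >/dev/null; python3 st.py; done
```

```text
saw mm 19.996184912273147 21.08379933159447 z 40.48937659836886 toolx rel saw deg 89.95426992375167 F saw 2.621004569902513 28.145533724477197 -0.9330508131283086 w 0.5036441029540931 t 25.3667
saw mm 19.993952606859427 19.44485868959091 z 40.47796149073531 toolx rel saw deg 89.95137536406268 F saw 2.223884798492956 29.609441079466503 0.14784270178123293 w 0.49751928056161077 t 25.6167
```

It slid at 28 N, possibly a little too far. I'll retract and measure from straight above.

```bash
python3 -m jog '[{"claw":0.5,"x":1.5,"y":0,"z":0,"twist":0},{"claw":0.5,"x":1.5,"y":0,"z":-2,"twist":0},{"claw":0.2,"x":0,"y":0,"z":-4,"twist":0},{"claw":0,"x":0,"y":0,"z":-4,"twist":0},{"claw":0,"x":0,"y":-0.5,"z":-4,"twist":0},{"claw":0,"x":-3.8,"y":-0.5,"z":-0.5,"twist":0},{"claw":0,"x":-3.8,"y":-0.5,"z":0,"twist":0},{"claw":0,"x":-3.8,"y":-0.5,"z":0,"twist":0},{"claw":0,"x":-3.8,"y":-0.5,"z":0,"twist":0},{"claw":0,"x":-3.8,"y":-0.5,"z":0,"twist":0},{"claw":0,"x":-3.8,"y":-0.5,"z":0,"twist":0},{"claw":0,"x":-3.8,"y":-0.5,"z":0,"twist":0}]' >/dev/null
python3 -m jog '[{"claw":0,"x":-3.8,"y":-0.4,"z":0,"twist":0},{"claw":0,"x":0,"y":0,"z":0,"twist":0},{"claw":0,"x":0,"y":0,"z":0,"twist":0},{"claw":0,"x":0,"y":0,"z":0,"twist":0}]' >/dev/null; python3 st.py; python3 snap.py w11 wrist; python3 line.py w11 152 "(330,415)" "(235,285)"
```

```text
saw mm -24.465434777480336 -262.72427419610494 z 185.13242746929086 toolx rel saw deg 89.9071612707408 F saw 0.6147036809638801 0.7231041416255732 -0.9252490936893669 w -0.0010331883410976005 t 26.95
[ 0.53170206 -0.26278437  0.18513243] 26.95 -0.0010331883410976005
line row 150.08461538461538 y mm med -191.29608920841352 ends -191.27317124529986 -191.34673864461718 x -15.629971339047959 51.75519216098843
edge row 148.99014828925743 y mm med -190.17086051468345 ends -190.04765230023656 -190.42603407618643 x -93.93042995529983 -53.4078585456918
```

The line is now 1.1 mm too far (slid 2.7 mm). I'll nudge back from the waste end in very small steps, checking each.

```bash
python3 -m jog '[{"claw":0,"x":0,"y":2.7,"z":0,"twist":0},{"claw":0,"x":0.2,"y":2.7,"z":0,"twist":0},{"claw":0,"x":0,"y":0,"z":4,"twist":0},{"claw":0,"x":0,"y":0,"z":4,"twist":0},{"claw":0,"x":0,"y":0,"z":4,"twist":0},{"claw":0,"x":0,"y":0,"z":1.6,"twist":0},{"claw":0,"x":0,"y":0,"z":0,"twist":0},{"claw":0,"x":0,"y":0,"z":0,"twist":0},{"claw":0,"x":0,"y":0,"z":0.5,"twist":0},{"claw":0,"x":0,"y":0,"z":0,"twist":0},{"claw":0,"x":0,"y":0,"z":0,"twist":0}]' >/dev/null; python3 st.py
```

```text
saw mm 31.052235911305868 -260.761688717863 z 46.2127203472543 toolx rel saw deg 90.00196572179655 F saw 0.034132572760240724 -0.578719160397632 0.14735353428916562 w -0.0008864705593419652 t 27.9167
```

```bash
python3 -m jog '[{"claw":0,"x":0.7,"y":0,"z":0.2,"twist":0},{"claw":0,"x":0.7,"y":0,"z":0,"twist":0},{"claw":0,"x":0.3,"y":0,"z":0,"twist":0},{"claw":0,"x":0,"y":0,"z":0,"twist":0},{"claw":0,"x":0,"y":0,"z":0,"twist":0}]' >/dev/null; python3 st.py
for i in 1 2; do python3 -m jog '[{"claw":0,"x":0.1,"y":0,"z":0,"twist":0},{"claw":0,"x":0,"y":0,"z":0,"twist":0},{"claw":0,"x":0,"y":0,"z":0,"twist":0}]' >/dev/null; python3 st.py; done
```

```text
saw mm 30.04611563463508 -243.14449161943492 z 42.57982787696661 toolx rel saw deg 90.02013080346859 F saw -0.5852738941075826 -0.5099460601082657 -0.16549325013769745 w -0.0003738437390925456 t 28.3333
saw mm 29.947618822283463 -242.65386051247083 z 42.30713474596974 toolx rel saw deg 89.97101054891993 F saw -0.26446273062548087 -0.4837112810180228 -0.8218784068917144 w 0.00013953330585175463 t 28.5833
saw mm 29.98595772076569 -241.9702840424265 z 42.321638362089885 toolx rel saw deg 89.96770057041489 F saw -0.11005802803011196 -1.4294389211954839 -0.30389764408441733 w -0.005164341495244225 t 28.8333
```

```bash
for i in 1 2 3; do python3 -m jog '[{"claw":0,"x":0.15,"y":0,"z":0,"twist":0},{"claw":0,"x":0,"y":0,"z":0,"twist":0}]' >/dev/null; python3 st.py; done
```

```text
saw mm 29.994357513509215 -241.84010601256333 z 42.382999689009175 toolx rel saw deg 89.98531128199053 F saw -1.2727551914711341 -6.9690227052288245 -1.430188020700719 w 0.0014422543474227438 t 29.0
saw mm 30.022589557852246 -241.77174686254344 z 42.4289390767197 toolx rel saw deg 89.98921019191573 F saw -1.2690975790642582 -11.391138609513346 -2.7289812720202944 w 0.0006569486178335859 t 29.1667
saw mm 30.030785163799475 -241.6687742869902 z 42.45266222113368 toolx rel saw deg 89.98711133816022 F saw -1.1909546760917011 -14.65626424229785 -3.6484876670153326 w 0.0020667846915131223 t 29.3333
```

```bash
python3 -m jog '[{"claw":0,"x":0.15,"y":0,"z":0,"twist":0},{"claw":0,"x":0,"y":0,"z":0,"twist":0}]' >/dev/null; python3 st.py
```

```text
saw mm 30.051896481032685 -241.6433103488853 z 42.51833047313965 toolx rel saw deg 89.9838288143395 F saw -2.1820063035245285 -19.303369604023242 -5.625774258970607 w -0.003264316272732971 t 29.5
```

```bash
for i in 1 2; do python3 -m jog '[{"claw":0,"x":0.1,"y":0,"z":0,"twist":0},{"claw":0,"x":0,"y":0,"z":0,"twist":0}]' >/dev/null; python3 st.py; done
```

```text
saw mm 30.063166317241723 -241.5672827300033 z 42.5628872082462 toolx rel saw deg 89.97327689942925 F saw -2.6744793225515515 -20.471874461132277 -5.444194533466313 w 0.0028332234507744123 t 29.6667
saw mm 30.0829086807174 -241.40999374238518 z 42.60961710629188 toolx rel saw deg 89.97353232199289 F saw -2.393679757027178 -23.450993313627052 -5.9254247128983915 w 0.0031955921205612595 t 29.8333
```

```bash
python3 -m jog '[{"claw":0,"x":0.1,"y":0,"z":0,"twist":0},{"claw":0,"x":0,"y":0,"z":0,"twist":0}]' >/dev/null; python3 st.py
```

```text
saw mm 30.08851239779602 -241.32544597578092 z 42.671172595230466 toolx rel saw deg 89.9716410907101 F saw -3.3313677328890283 -27.22997699869959 -6.972010122636619 w 0.0003904690270400874 t 30.0
```

```bash
python3 -m jog '[{"claw":0,"x":0.1,"y":0,"z":0,"twist":0},{"claw":0,"x":0,"y":0,"z":0,"twist":0}]' >/dev/null; python3 st.py
```

```text
saw mm 30.098160205440184 -240.99622027922985 z 42.76043610333043 toolx rel saw deg 89.96644720351783 F saw -3.3707818744175886 -28.84772614763849 -5.9237626698456705 w -0.001887414129010399 t 30.1667
```

```bash
python3 -m jog '[{"claw":0,"x":0.05,"y":0,"z":0,"twist":0},{"claw":0,"x":0,"y":0,"z":0,"twist":0}]' >/dev/null; python3 st.py
```

```text
saw mm 30.13451926237817 -240.97942436783924 z 42.76849428214681 toolx rel saw deg 89.96427657195274 F saw -4.117395057168843 -29.78154460441993 -7.0940024436502735 w -0.000555394266938202 t 30.3333
```

```bash
python3 -m jog '[{"claw":0,"x":0.08,"y":0,"z":0,"twist":0},{"claw":0,"x":0,"y":0,"z":0,"twist":0}]' >/dev/null; python3 st.py
```

```text
saw mm 30.098659497902815 -240.31392972556927 z 42.83957354485628 toolx rel saw deg 89.95980927924325 F saw -2.8580920651655535 -30.29434936016829 -5.924976683519993 w 0.0008727820374518837 t 30.5
```

```bash
python3 -m jog '[{"claw":0,"x":0.04,"y":0,"z":0,"twist":0},{"claw":0,"x":0,"y":0,"z":0,"twist":0}]' >/dev/null; python3 st.py
```

```text
saw mm 30.12672464213072 -240.28422521077758 z 42.88974017765008 toolx rel saw deg 89.95949422188355 F saw -3.9023722689451072 -31.285025583096722 -6.740312842360371 w 0.0009335373870427568 t 30.6667
```

Slid about 1 mm; I'll back off and measure.

```bash
python3 -m jog '[{"claw":0,"x":-1.5,"y":0,"z":0,"twist":0},{"claw":0,"x":-1.5,"y":0,"z":0,"twist":0},{"claw":0,"x":0,"y":0,"z":-3.5,"twist":0},{"claw":0,"x":0,"y":-1,"z":-3.5,"twist":0},{"claw":0,"x":0,"y":-2,"z":-3.5,"twist":0},{"claw":0,"x":0,"y":-2,"z":-3.5,"twist":0},{"claw":0,"x":0,"y":0,"z":-0.3,"twist":0},{"claw":0,"x":0,"y":0,"z":0,"twist":0},{"claw":0,"x":0,"y":0,"z":0,"twist":0}]' >/dev/null; python3 st.py; python3 snap.py w12 wrist; python3 - <<'E'
from m import *
w=load('w12');d=np.load('saw.npz')
X=lambda sx,sy,z:np.r_[d['O']+d['x']*sx+d['y']*sy,z]
print(proj(w,np.array([X(-.02,-.190,.049),X(.08,-.190,.049),X(-.1,-.19,.04),X(-.05,-.19,.04),X(-.0605,-.1,.059)])))
E
python3 line.py w12 149 "(330,415)" "(235,285)"
```

```text
saw mm -19.94204822476253 -259.60961414674364 z 185.2706477774999 toolx rel saw deg 89.97713038832916 F saw -0.9977358853664605 0.5239679690621282 -0.1674844617287466 w 0.002690540560400975 t 31.4167
[ 0.53659508 -0.26029027  0.18527065] 31.4167 0.002690540560400975
[[318.7954 152.6238]
 [443.0923 152.4461]
 [222.439  152.6721]
 [282.6596 152.586 ]
 [260.7287  18.9883]]
line row 152.83703703703705 y mm med -190.2202676740712 ends -190.18843740682607 -190.21328887090766 x -10.984439409264619 56.61130694245127
edge row 152.6964467005076 y mm med -190.05961810545634 ends -189.95227739702926 -190.39968824874563 x -89.56221690852374 -48.869098208536684
```

The line is at -190.22 and the edge at -190.06: dead on. Last, I'll check by colour mask that the lever is still locked and the board is still flush.

```bash
python3 -m jog '[{"claw":0,"x":4,"y":0,"z":0,"twist":0},{"claw":0,"x":4,"y":0,"z":0,"twist":0},{"claw":0,"x":4,"y":0,"z":0,"twist":0},{"claw":0,"x":0,"y":0,"z":0,"twist":0},{"claw":0,"x":0,"y":0,"z":0,"twist":0}]' >/dev/null; python3 snap.py w13 wrist; cat > lev.py <<'E'
from m import *
d=np.load('saw.npz')
for n in('w9','w13'):
    w=load(n);im=cv2.imread(f'pics/{n}.png');h=cv2.cvtColor(im,cv2.COLOR_BGR2HSV)
    vv,uu=np.mgrid[0:300,150:440];uv=np.c_[uu.ravel(),vv.ravel()]
    P=ray(w,uv,.059)[:,:2]-d['O'];b=np.c_[P@d['x'],P@d['y']]*1e3-[-60.5,-100]
    H=h[uv[:,1],uv[:,0]];r=np.hypot(*b.T);a=np.radians(230)-np.unwrap(np.arctan2(b[:,1],b[:,0]))%(2*np.pi)
    k=(r>55)&(r<95)&(a>1.7)&(a<2.7)&(H[:,1]>100)&(H[:,0]<18)&(b[:,0]<30)
    print(n,'lever',k.sum(),np.median(a[k]))
    # board near & far edge: wood mask on rays z=.049 -> x limits at several y
    P=ray(w,uv,.049)[:,:2]-d['O'];q=np.c_[P@d['x'],P@d['y']]*1e3
    g=cv2.cvtColor(im,cv2.COLOR_BGR2GRAY)[uv[:,1],uv[:,0]]
    wood=(H[:,1]>60)&(H[:,0]<25)
    for y in(0,-40,-140,-170):
        s=(abs(q[:,1]-y)<2)&wood&(q[:,0]>-28)&(q[:,0]<40);print(y,'near edge x',q[s,0].min() if s.any() else None)
E
python3 lev.py; python3 st.py
```

```text
[ 0.55202255 -0.13871076  0.18319449] 31.8833 0.00112569742074662
w9 lever 1894 2.4046466157157864
0 near edge x -18.79703980175443
-40 near edge x -18.8374105853758
-140 near edge x -18.938210974764456
-170 near edge x -18.969045904827535
w13 lever 1900 2.440893190271358
0 near edge x -18.650890091621605
-40 near edge x -19.15964292330758
-140 near edge x -18.580031700844042
-170 near edge x -18.405303147940213
saw mm -20.335887315116445 -138.68407455482838 z 183.46132675305327 toolx rel saw deg 90.12991312465832 F saw 0.2010046217924262 -0.6318682013027075 0.024110983006110257 w -0.0018125908059180504 t 31.9333
```

The lever is locked at about 2.4, the board is flush to the fence along its length, and the robot is clear. Handing in.

```bash
python3 -c "
from station import ticket
print(ticket.close_job())"
```

```text
the job is handed in; nothing more can be done
None
```

The job is handed in: the board lies flat against the fence, the pencil line measures within about 0.2 mm of the saw board's end, and the cam lever is locked at about 2.4 rad; I trued up the line with two small fingertip nudges after locking.

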